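Ready to weigh out hardener

ROBOT

A 6-joint arm with a two-finger parallel gripper is mounted at the origin on the work surface. World frame = base frame: x ahead of the robot, y to its left, z up, the work surface at z = 0. Lengths are in m, angles in degrees, forces in N, time in s.
With the tool pointing down it reaches from about 0.35 to 0.875 m from the base axis. Payload 4.2 kg.
Tool frame: the origin (TCP) lies on the centre line of the jaws, within the pads' length; the fingertips stand 11 mm ahead of it and the grasp point (between the pads) lies 8 mm behind it; y points along the fingers, z is the direction in which the jaws open and shut, and the axes are right-handed (so a half turn about y gives the same grasp; the last joint's range is limited). The gripper opens to 87 mm and grips with 3 to 60 N. Pads are 19 mm wide; open, the fingers measure 117 mm over their backs; the gripper's body (75 mm by 190 mm) begins 51 mm behind the grasp point.
Start: joints at [87.41, 22.042, 0.453, 0, -68.411, -14.817], TCP at [0.187, 0.596, 0.234] pointing down, gripper open.
Joint ranges: [-179.83, 179.83], [-69.29, 118.12], [-61.27, 80.66], [-181.25, 117.63], [-171.15, -9.14], [-177.46, 177.46]. Speed limits (degrees/s): [159.86, 159.86, 180, 180, 180, 180].

INTERFACE

Orientations are given as a 3x3 rotation matrix whose columns are the frame's x, y, z axes.
In Python, from station import r, optics gives the robot as it stands. The module is installed in compiled form; this text tells all that it offers.
- The arm moves only by the tool step_arm, never from a script. Its argument "moves" is a list that holds one entry, the list of rows, each a list of 7 numbers: the turn, a rotation vector about the tool's x, y, z in rad, then the shift along the tool's x, y, z in cm, then the opening in per cent of the stroke, from 0 (shut) to 100 (fully open). A call has exactly 5 rows; each row is the pose to reach, as a shift and turn from the pose commanded when the call began, along the tool's axes at that moment; what a row does not reach only later rows make up. A row lasts 1/12 s, in which the tool goes at most 41.7 mm and 7.16 degrees, less where a joint would pass 70% of its speed; a pose out of reach is approached as far as the arm can. A call with a gripper value outside its range is refused whole. The fingers move at their own pace and stop on an object; the grip force is fixed at half the most. Time passes only in rows, so rows that repeat a pose let the fingers close, or fill a call up. It gives the time, the measured TCP pose, the force and the opening at its end, in the units of the state.
- r.sense(): the state, without advancing time (a new reading comes with each control period).
- optics.capture(name): name is "scene" or "top" or "wrist"; returns a dict with "image" (420x560x3 uint8, red, green, blue), "fov_y" (degrees; the focal length in pixels is half the picture's height over the tangent of half this angle, whatever the lens; pixels are square), "cx", "cy" (the principal point, pixels), "cam_to_world" (4x4, takes a point from camera to world coordinates). Camera axes: x right, y down, z forward; pixel columns grow to the right and rows downward; lengths in m; the calibration is good to about 2 mm. A picture is of the moment at which its call begins. There is no depth.
- r.finish_job(): hands the job in, once; it reports no verdict.
The state is a dict: "time_s": time; "joints": joint angles; "joint_velocities": joint speeds; "effort": joint torques, N m; "tcp_pos": TCP position; "ee_rot": TCP orientation; "wrist_force": force on the tool from outside, world axes, zero at the start; "moment": the same for the moment, N m; "gripper_width": opening from 0.0 (shut) to 1.0 (fully open).
Only numpy, scipy, OpenCV 4.12 (cv2) and the standard library are available. Lean on these libraries where they do the work, as an engineer would, in place of code of your own. Each camera call takes 0.05 s, during which the arm holds its last target.

TASK

Get ready to weigh out hardener: first lift the steel dosing cup up off the rail and stand it upright in the middle of the scale's pan without dropping it, and let go of it. Then unscrew the black captive cap of the leaning hardener tin all the way to its stop. Leave the scraper on the rail and everything else on the bench where it is, and finish with your hands off everything.

Things in the scene. Friction and masses are not known exactly. Their poses are not given: they have to be found in the camera images.
- cup_mid (a point): Centre (half-way up, on the axis) of the loose dosing cup: straight round steel cup, 56 mm in diameter, 80 mm tall, wall 3 mm, 90 to 180 g; z points up out of the mouth. A 16 mm wide steel hook on its own +x side hangs it on the rail. Lift it straight up by 30 mm or more and it is free. Grip it across its own y, from above, by the upper half of the wall.
- cup_base (a point): Centre of the underside of the same dosing cup, 40 mm below its centre; same axes. The hook leaves the wall just below the rim (nothing rises above the rim), passes over the bar to 47 mm from the cup's axis and turns down, ending 30 mm below the rim, 24 mm below the top of the bar. The cup hangs upright.
- rail_mid (a point): Middle of the upper bar of the fixed utensil rail: bar 12 mm thick, 300 mm long along its own y, axis 168 mm above the bench; a second bar 48 mm below it; a 12 mm post at each end. The cup hangs on the bars' -x side, its axis 34.5 mm in front of them and 65 mm to one side of the middle.
- scraper: Flat steel scraper with a black grip, blade 60 mm wide, 130 mm long, that hangs by the same kind of hook on the same rail, 130 mm from the cup. To be left hanging. Origin 50 mm above its lower edge.
- pan (a point): Centre of the top of the scale's square steel pan (125 x 125 mm, 34 mm above the bench). The scale is fixed, grey, 150 x 140 mm.
- cap_mid (a point): Centre (half-way up, on the axis) of the black ribbed round screw cap, 57 mm in diameter, 40 mm tall. z is the screw axis, out of the cap's top; the fixed tin (100 mm in diameter, 128 mm tall) leans 0.38 rad, roughly towards the robot, in a green stand: grip along this leaning axis. The tin's shoulder lies 26 mm and more below this point. The frame turns and rises with the cap.
- tin_cap (a joint): Turn of that cap in rad: 0 screwed tight, grows as it is unscrewed (counter-clockwise seen from its top), 3.6 at the hard stop, where it is held captive. It turns against about 0.25 N m of friction, stays where it is left, and rises 1.2 mm per rad along its axis. It needs several grasps.
- spare_cup: Clear plastic cup, 72 mm in diameter, 90 mm tall, loose, standing on the bench. To be left alone. Origin at the centre of its underside.
- tape: Roll of tape lying flat, 100 mm in diameter, 25 mm tall, loose. To be left alone. Origin at the centre of its underside.
- timer: White timer, 70 x 65 x 22 mm, loose, on the bench. To be left alone. Origin at the centre of its underside.
There are look-alikes about, which are no part of the job. Leave any green or red look-alike of the part that bears cup_mid alone. Leave any yellow look-alike of the part that bears cap_mid alone.

How it is judged:
By the outcome, as a careful person would: the job done as asked, in the order asked, and still so for the second after the job is handed in, with the robot touching nothing.
It also fails if it takes over 58 s, if anything falls off the work surface, if the arm or the gripper's body presses on something with over 40 N, if the wrist force passes 120 N, or if a joint passes its speed limit or range.

## Working session

There is one attempt and no reset: what is moved stays moved. The work goes in short steps, Python scripts to look and compute and a tool call to move; the robot and the scene stay as the last step left them, time stands still between calls to the robot, and variables do not carry over. Pictures are saved under pics/ and viewed, and the job is handed in when it is done.

Besides the shell and the picture viewer there is one more tool, called as a command line: name --argument value ..., lists and objects as JSON in quotes. step_arm: Moves the arm, as the interface text tells. Its arguments: {"type":"object","properties":{"moves":{"type":"array"}},"required":["moves"]}

```bash
mkdir -p pics; ls; cat > h.py <<'E'
import numpy as np, cv2
from station import r, optics
def cap(n,f=None):
    d=optics.capture(n)
    if f: cv2.imwrite('pics/'+f+'.png',cv2.cvtColor(d['image'],cv2.COLOR_RGB2BGR))
    return d
def foc(d): return d['image'].shape[0]/2/np.tan(np.radians(d['fov_y'])/2)
def ray(d,u,v):
    T=np.array(d['cam_to_world']);f=foc(d)
    w=T[:3,:3]@np.array([(u-d['cx'])/f,(v-d['cy'])/f,1]);return T[:3,3],w/np.linalg.norm(w)
def onz(d,u,v,z):
    o,w=ray(d,u,v);return o+w*(z-o[2])/w[2]
def tri(d1,p1,d2,p2):
    o1,w1=ray(d1,*p1);o2,w2=ray(d2,*p2)
    t=np.linalg.lstsq(np.c_[w1,-w2],o2-o1,rcond=None)[0]
    a=o1+t[0]*w1;b=o2+t[1]*w2;return (a+b)/2,np.linalg.norm(a-b)
def proj(d,p):
    T=np.array(d['cam_to_world']);q=T[:3,:3].T@(np.array(p)-T[:3,3]);f=foc(d)
    return q[:2]/q[2]*f+[d['cx'],d['cy']]
E
python3 - <<'E'
from h import *
import pickle
np.set_printoptions(precision=4,suppress=True)
s=r.sense();print(s)
D={}
for n in['scene','top','wrist']:
    D[n]=cap(n,n+'0');print(n,D[n]['fov_y'],D[n]['cx'],D[n]['cy']);print(np.array(D[n]['cam_to_world']))
pickle.dump(D,open('d0.pkl','wb'))
E
```

```text
pics
{'time_s': 0.0, 'joints': array([ 87.4113,  22.0903,   0.3803,  -0.0294, -68.4125, -14.8162]), 'joint_velocities': array([ 0.1077, -0.1355,  0.0071, -0.0345,  0.0443,  0.0929]), 'effort': array([ -0.0007, -39.0664,  18.7409,   4.2197,   0.011 ,  -0.0002]), 'tcp_pos': array([0.1868, 0.5958, 0.2325]), 'ee_rot': array([[-0.9542, -0.0006, -0.2993],
       [ 0.2993, -0.0021, -0.9542],
       [-0.0001, -1.    ,  0.0022]]), 'wrist_force': array([ 0.6195, -0.1579,  0.2019]), 'moment': array([-0.0117, -0.0366,  0.0265]), 'gripper_width': 0.9982077212670908}
scene 57.84755332626631 281.06444793677053 212.27655491276812
[[-0.7528  0.4894 -0.4403  1.0861]
 [ 0.6581  0.574  -0.4873  0.5167]
 [ 0.0142 -0.6565 -0.7541  0.957 ]
 [ 0.      0.      0.      1.    ]]
top 53.99423900589622 280.607147683001 205.83870817245187
[[ 0.029  -0.9921  0.1218  0.4614]
 [-0.9994 -0.0314 -0.0176 -0.0395]
 [ 0.0213 -0.1212 -0.9924  1.3291]
 [ 0.      0.      0.      1.    ]]
wrist 67.29436436963913 277.9684012559795 208.5402765325266
[[-0.2995 -0.9171 -0.263   0.2588]
 [-0.9541  0.2885  0.0806  0.5728]
 [ 0.002   0.2751 -0.9614  0.3835]
 [ 0.      0.      0.      1.    ]]
```

View pics/scene0.png

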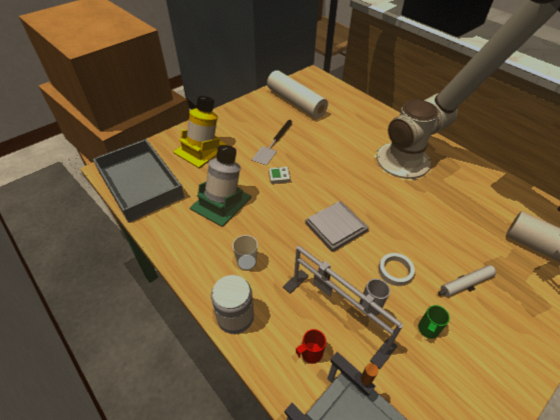

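View pics/top0.png

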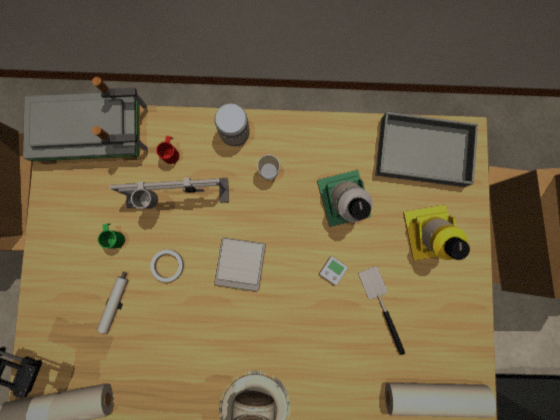

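View pics/wrist0.png

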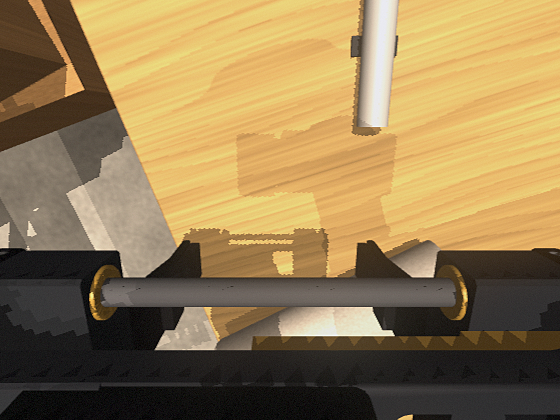

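The scene image shows the rail with the steel cup (375,292), pan (337,224), and the hardener tin with its black cap (227,155). In the top image, the cup is at (143,198), the pan at (241,263) and the black cap at (356,208). The yellow tin and the red and green cups are decoys. I'll zoom in.

```bash
python3 - <<'E'
import cv2
t=cv2.imread('pics/top0.png');s=cv2.imread('pics/scene0.png')
c=lambda im,x,y,w,h,k:cv2.resize(im[y:y+h,x:x+w],None,fx=k,fy=k,interpolation=cv2.INTER_CUBIC)
cv2.imwrite('pics/t_rail.png',c(t,100,160,140,90,5.7))
cv2.imwrite('pics/t_tin.png',c(t,310,160,80,70,8))
cv2.imwrite('pics/s_rail.png',c(s,270,235,150,110,5.3))
cv2.imwrite('pics/s_tin.png',c(s,180,135,90,90,6.6))
cv2.imwrite('pics/t_pan.png',c(t,205,230,70,70,8))
E
```

```text
(no output)
```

View pics/t_rail.png

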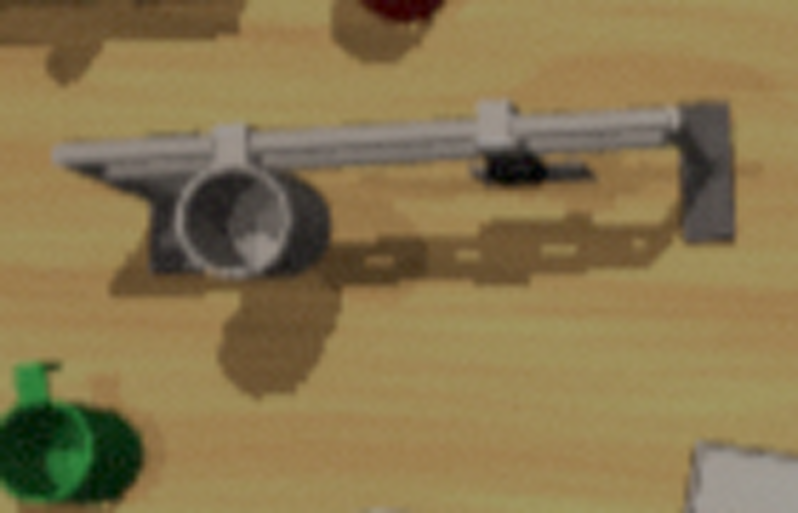

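View pics/s_rail.png

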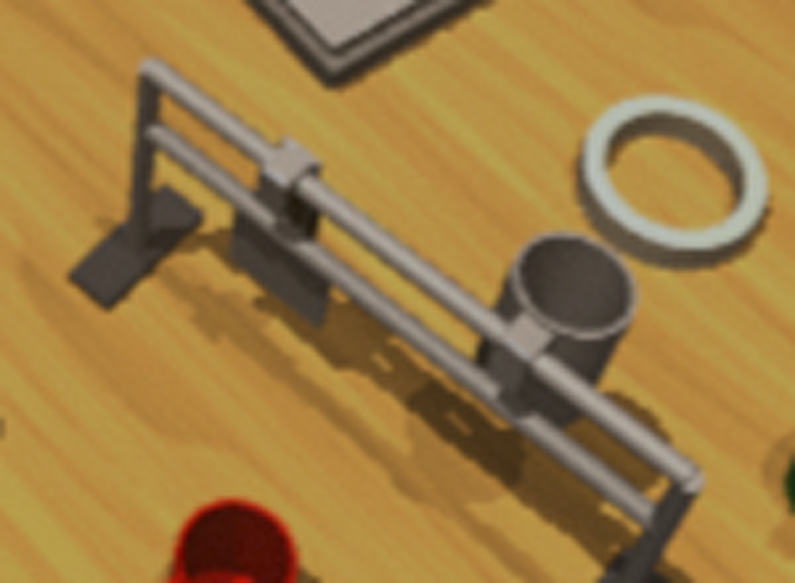

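View pics/t_tin.png

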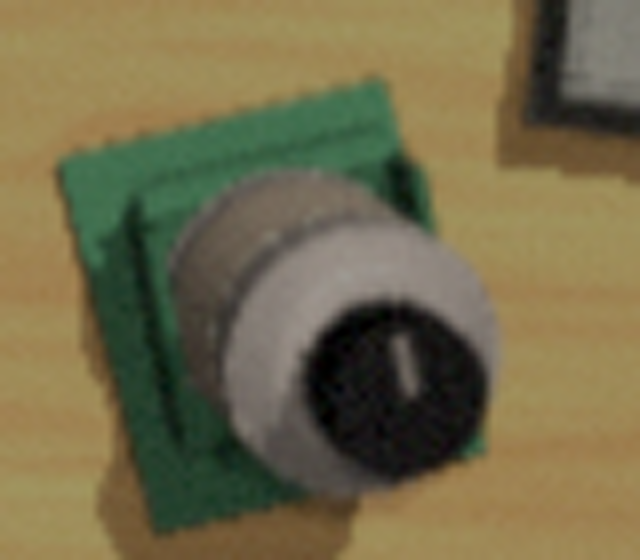

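View pics/s_tin.png

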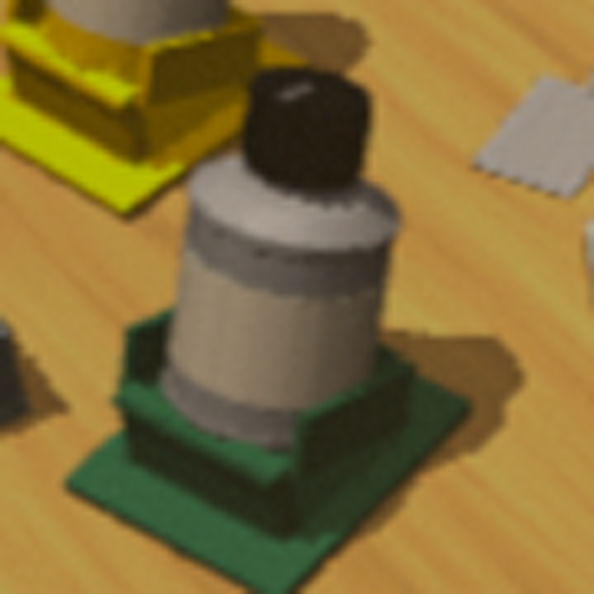

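View pics/t_pan.png

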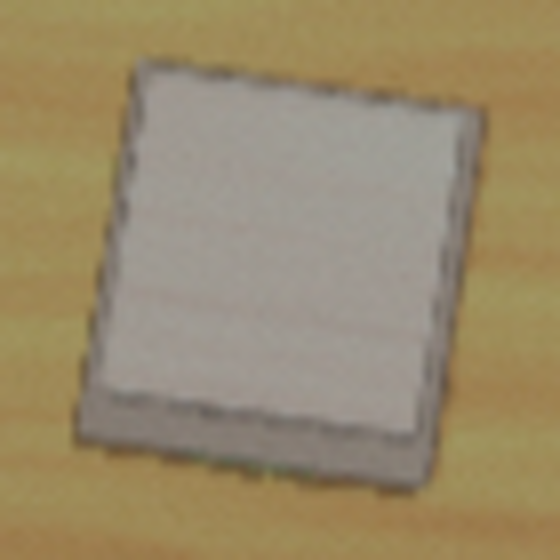

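```bash
python3 - <<'E'
from h import *
import pickle
np.set_printoptions(precision=4,suppress=True)
D=pickle.load(open('d0.pkl','rb'));T,S=D['top'],D['scene']
t=lambda x,y,k,ox,oy:(x/k+ox-0.5+0.5/k,y/k+oy-.5+.5/k)
L=tri(T,t(60,155,5.7,100,160),S,t(697,480,5.3,270,235));R=tri(T,t(678,115,5.7,100,160),S,t(148,68,5.3,270,235))
print('rail',L,R,np.linalg.norm(L[0]-R[0]))
print('rim',tri(T,t(235,220,5.7,100,160),S,t(572,290,5.3,270,235)))
C=[onz(T,*t(x,y,8,205,230),.034) for x,y in[(142,78),(465,100),(418,432),(98,390)]]
print('pan',np.array(C),np.mean(C,0),[np.linalg.norm(C[i]-C[i-1]) for i in range(4)])
# masks for cap
for n,d,(x0,y0,x1,y1) in[('top',T,(335,190,380,225)),('scene',S,(210,140,245,168))]:
    im=d['image'][y0:y1,x0:x1];m=(im.max(2)<60).astype(np.uint8)
    cs,_=cv2.findContours(m,cv2.RETR_EXTERNAL,cv2.CHAIN_APPROX_NONE);c=max(cs,key=cv2.contourArea)
    x,y,w,h=cv2.boundingRect(c);M=cv2.moments(c);print(n,x+x0,y+y0,w,h,'cen',M['m10']/M['m00']+x0,M['m01']/M['m00']+y0,cv2.contourArea(c))
# green stand mask corners in top
im=T['image'].astype(int);m=((im[...,1]>im[...,0]+25)).astype(np.uint8);m[:,:310]=0;m[:160]=0;m[240:]=0
ys,xs=np.nonzero(m);print(xs.min(),xs.max(),ys.min(),ys.max())
E
```

```text
rail (array([0.6422, 0.4248, 0.1682]), np.float64(0.0025561283686990266)) (array([0.6721, 0.1209, 0.1659]), np.float64(0.004317870188376699)) 0.30534146277542606
rim (array([0.6126, 0.3348, 0.1703]), np.float64(0.0008246032403560632))
pan [[ 0.5092  0.1166  0.034 ]
 [ 0.5044 -0.0097  0.034 ]
 [ 0.3761  0.004   0.034 ]
 [ 0.3886  0.128   0.034 ]] [0.4446 0.0597 0.034 ] [np.float64(0.12111914148640687), np.float64(0.126432135011603), np.float64(0.1290555794243088), np.float64(0.1246139256064023)]
top 348 198 23 22 cen 358.8095896726602 208.46841862609497 361.5
scene 217 145 19 20 cen 225.91970802919707 154.28467153284672 274.0
318 369 171 224
```

step_arm --moves '[[[0,0,0,-3.9,-0.5,1.0,100],[0,0,0,-7.8,-1,2,100],[0,0,0,-11.7,-1.5,3,100],[0,0,0,-15.6,-2,4,100],[0,0,0,-19.5,-2.5,5,100]]]'

```text
time_s: 0.57
tcp_pos: [0.3591, 0.489, 0.2585]
ee_rot: [[-0.954, -0.0, -0.299], [0.299, -0.001, -0.954], [0.0, -1.0, 0.001]]
wrist_force: [0.9, 1.0, -0.7]
gripper_width: 0.997
```

step_arm --moves '[[[0,-0.08,0,-3.9,-0.5,1.0,100],[0,-0.16,0,-7.8,-1,2,100],[0,-0.24,0,-11.7,-1.5,3,100],[0,-0.32,0,-15.6,-2,4,100],[0,-0.4,0,-19.5,-2.5,5,100]]]'

```text
time_s: 0.98
tcp_pos: [0.5305, 0.3828, 0.2835]
ee_rot: [[-0.995, -0.001, 0.1], [-0.1, -0.0, -0.995], [0.001, -1.0, 0.0]]
wrist_force: [1.4, 1.0, -0.1]
gripper_width: 1.001
```

```bash
cat >> h.py <<'E'
from scipy.spatial.transform import Rotation as Ro
np.set_printoptions(precision=4,suppress=True)
def to(p,R=None):
    s=r.sense();R0=np.array(s['ee_rot']);d=R0.T@(np.array(p)-s['tcp_pos'])*100
    rv=Ro.from_matrix(R0.T@R).as_rotvec() if R is not None else None
    print('t',round(s['time_s'],2),'tcp',s['tcp_pos'],'rot',rv,'shift cm',d);return rv,d
def Rdown(z):  # tool down, jaw axis z (horizontal)
    z=np.array([z[0],z[1],0.]);z/=np.linalg.norm(z);y=np.array([0,0,-1.]);return np.c_[np.cross(y,z),y,z]
E
python3 - <<'E'
from h import *
import pickle
D=pickle.load(open('d0.pkl','rb'));T=D['top'];S=D['scene']
print(onz(T,140.8,198.2,.18),onz(S,377.5,289.3,.18))
to([.614,.334,.285],Rdown([.098,-.995]))
print(r.sense()['joints'])
cap('wrist','w1')
E
```

```text
[0.6116 0.3314 0.18  ] [0.6182 0.3373 0.18  ]
t 0.98 tcp [0.5305 0.3828 0.2835] rot [-0.0003  0.002   0.0006] shift cm [-7.824  -0.1507  5.6938]
[ 49.952   23.4439   9.7498  -0.0106 -76.3417  45.7926]
```

View pics/w1.png

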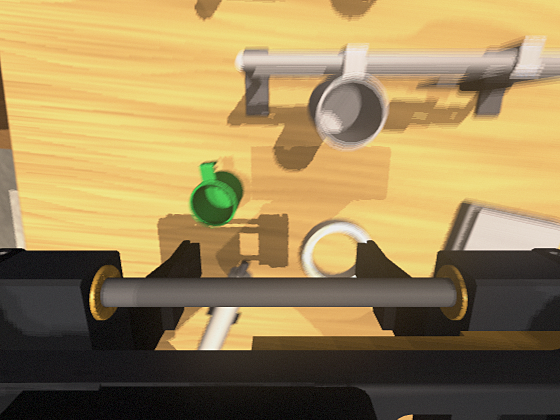

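Wrist image: cup rim at about (350,110), hook at (355,60), bar along row 62. It is slightly blurred by motion. I'll move closer, settle, and measure again.

step_arm --moves '[[[0,0,0,-2,0,2,100],[0,0,0,-4,0,4,100],[0,0,0,-5,0,5.6,100],[0,0,0,-5,0,5.6,100],[0,0,0,-5,0,5.6,100]]]'

```text
time_s: 1.45
tcp_pos: [0.5846, 0.3325, 0.2828]
ee_rot: [[-0.996, -0.001, 0.094], [-0.094, -0.001, -0.996], [0.001, -1.0, 0.001]]
wrist_force: [-0.1, 0.1, -0.3]
gripper_width: 0.999
```

```bash
python3 - <<'E'
from h import *
import pickle
d=cap('wrist','w2');pickle.dump(d,open('w2.pkl','wb'))
to([.614,.334,.285],Rdown([.098,-.995]))
im=d['image'];cv2.imwrite('pics/w2b.png',cv2.resize(im[40:260,180:400,::-1],None,fx=2.7,fy=2.7))
E
```

```text
t 1.5 tcp [0.584  0.3333 0.283 ] rot [-0.0002 -0.0028  0.0009] shift cm [-2.9881 -0.1991  0.219 ]
```

View pics/w2.png

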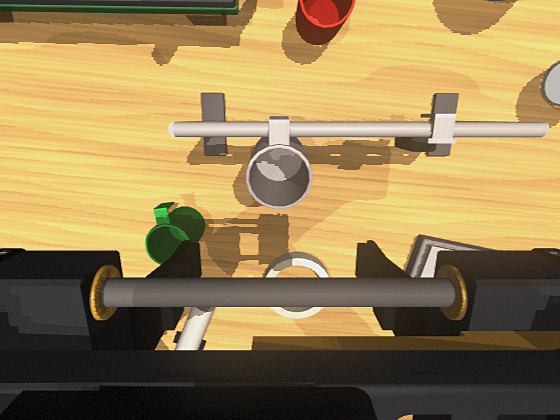

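View pics/w2b.png

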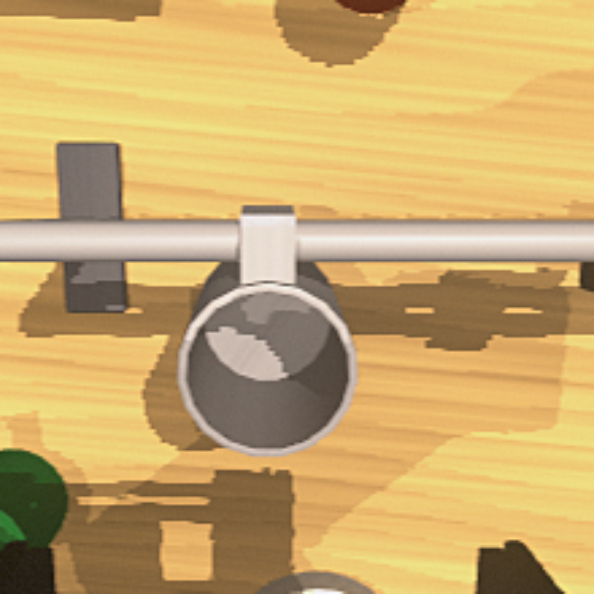

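```bash
python3 - <<'E'
from h import *
import pickle
d=pickle.load(open('w2.pkl','rb'))
for z in(.17,.18): 
    c=onz(d,278.9,176.5,z);e=onz(d,279.2+32.8,176.5,z);f=onz(d,279.2-32.8,176.5,z);print(z,c,'dia',np.linalg.norm(e-f))
a,b=onz(d,171,129,.168),onz(d,547,129,.168);print(a,b,np.linalg.norm(a-b),(a+b)/2,(a-b)/np.linalg.norm(a-b))
c=onz(d,278.9,176.5,.18)
to([c[0],c[1],.173],Rdown([.098,-.995]))
E
```

```text
0.17 [0.6125 0.3336 0.17  ] dia 0.05541205034733772
0.18 [0.6143 0.3338 0.18  ] dia 0.05330998063276
[0.643  0.4249 0.168 ] [0.6717 0.1191 0.168 ] 0.30723657386908726 [0.6573 0.272  0.168 ] [-0.0935  0.9956  0.    ]
t 1.5 tcp [0.584  0.3333 0.283 ] rot [-0.0002 -0.0028  0.0009] shift cm [-3.0257 11.0009  0.2411]
```

step_arm --moves '[[[0,0,0,-3.15,1,0.2,100],[0,0,0,-3.15,4,0.2,100],[0,0,0,-3.15,7.5,0.2,100],[0,0,0,-3.15,10.5,0.2,100],[0,0,0,-3.15,12.8,0.2,100]]]'

```text
time_s: 1.92
tcp_pos: [0.6137, 0.335, 0.1524]
ee_rot: [[-0.995, -0.003, 0.097], [-0.097, -0.002, -0.995], [0.004, -1.0, 0.001]]
wrist_force: [-0.4, 0.3, -0.5]
gripper_width: 1.001
```

step_arm --moves '[[[0,0,0,0,0,0,60],[0,0,0,0,0,0,40],[0,0,0,0,0,0,40],[0,0,0,0,0,0,40],[0,0,0,0,0,0,40]]]'

```text
time_s: 2.33
tcp_pos: [0.6166, 0.3353, 0.1581]
ee_rot: [[-0.995, 0.003, 0.097], [-0.097, 0.003, -0.995], [-0.004, -1.0, -0.002]]
wrist_force: [-0.1, 0.5, -0.1]
gripper_width: 0.706
```

step_arm --moves '[[[0,0,0,0,0,0,20],[0,0,0,0,0,0,20],[0,0,0,0,0,0,20],[0,0,0,0,0,0,20],[0,0,0,0,0,0,20]]]'

```text
time_s: 2.75
tcp_pos: [0.6164, 0.3349, 0.1576]
ee_rot: [[-0.995, 0.003, 0.097], [-0.097, 0.002, -0.995], [-0.003, -1.0, -0.001]]
wrist_force: [-1.9, 0.0, 5.7]
gripper_width: 0.643
```

```bash
python3 - <<'E'
from h import *
s=r.sense();print({k:s[k] for k in('time_s','tcp_pos','wrist_force','gripper_width','joints')})
cap('wrist','w3')
E
```

```text
{'time_s': 2.75, 'tcp_pos': array([0.6164, 0.3349, 0.1576]), 'wrist_force': array([-1.9469,  0.0178,  5.6948]), 'gripper_width': 0.6433713529793714, 'joints': array([ 41.6926,  32.4183,   6.4744,   0.0334, -63.8885,  53.8313])}
```

View pics/w3.png

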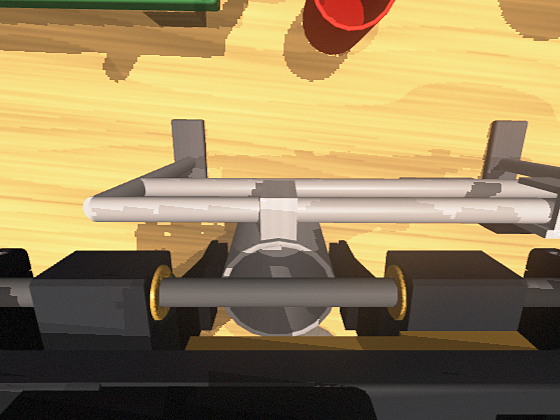

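The grip holds at 0.643 (56 mm), centred on the cup. I'll lift straight up.

step_arm --moves '[[[0,0,0,0,-1,0,20],[0,0,0,0,-2.5,0,20],[0,0,0,0,-4,0,20],[0,0,0,0,-5.5,0,20],[0,0,0,0,-7,0,20]]]'

```text
time_s: 3.22
tcp_pos: [0.6151, 0.3339, 0.2255]
ee_rot: [[-0.995, -0.003, 0.096], [-0.096, -0.001, -0.995], [0.003, -1.0, 0.001]]
wrist_force: [-1.7, 0.1, -1.5]
gripper_width: 0.647
```

```bash
python3 - <<'E'
from h import *
s=r.sense();print({k:s[k] for k in('time_s','tcp_pos','wrist_force','gripper_width','joints')})
cap('wrist','w4')
z0=.18-.080;print('cup base rel')
p=[.4446,.0597]
print(np.degrees(np.arctan2(.06,.4446)))
to([.4446,.0597,.26])
E
```

```text
{'time_s': 3.2167, 'tcp_pos': array([0.6151, 0.3339, 0.2255]), 'wrist_force': array([-1.6951,  0.1296, -1.5324]), 'gripper_width': 0.6473074609648363, 'joints': array([ 41.6695,  29.8236,  11.932 ,  -0.0464, -72.2698,  53.8264])}
cup base rel
7.685789913996287
t 3.27 tcp [0.6161 0.3342 0.2293] rot None shift cm [19.6958 -3.1192 25.6778]
```

View pics/w4.png

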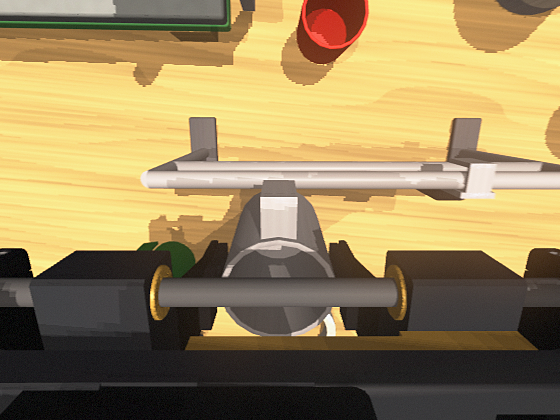

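step_arm --moves '[[[0,0,0,0.6,-0.8,0.8,20],[0,0,0,2,-1,2.6,20],[0,0,0,4,-1,5.2,20],[0,0,0,6.3,-1,8.2,20],[0,0,0,8.6,-1,11.2,20]]]'

```text
time_s: 3.68
tcp_pos: [0.5392, 0.2127, 0.2342]
ee_rot: [[-0.995, -0.002, 0.096], [-0.096, -0.001, -0.995], [0.002, -1.0, 0.001]]
wrist_force: [0.9, 0.0, -1.0]
gripper_width: 0.647
```

step_arm --moves '[[[0,0,0,2.2,0,2.9,20],[0,0,0,4.4,0,5.8,20],[0,0,0,6.6,0,8.6,20],[0,0,0,8,0,10.4,20],[0,0,0,8.5,0,11,20]]]'

```text
time_s: 4.1
tcp_pos: [0.4637, 0.0936, 0.2351]
ee_rot: [[-0.996, -0.002, 0.094], [-0.094, -0.001, -0.996], [0.002, -1.0, 0.0]]
wrist_force: [-0.5, -0.4, -2.2]
gripper_width: 0.648
```

```bash
python3 - <<'E'
from h import *
import pickle
s=r.sense();print({k:s[k] for k in('time_s','tcp_pos','wrist_force','gripper_width','joints')})
d=cap('wrist','w5');pickle.dump(d,open('w5.pkl','wb'))
to([.4446,.0597,.26])
t=cap('top','t5');s=cap('scene','s5');pickle.dump((t,s),open('ts5.pkl','wb'))
S=s['image'];cv2.imwrite('pics/s5b.png',cv2.resize(S[140:280,230:420,::-1],None,fx=4.1,fy=4.1))
E
```

```text
{'time_s': 4.1, 'tcp_pos': array([0.4637, 0.0936, 0.2351]), 'wrist_force': array([-0.4882, -0.3572, -2.2206]), 'gripper_width': 0.647910940180843, 'joints': array([ 31.1342,   7.0897, -19.7623,  -0.0428, -63.2859,  64.2543])}
t 4.15 tcp [0.4642 0.0941 0.2354] rot None shift cm [ 2.2777 -2.4571  3.2369]
```

View pics/w5.png

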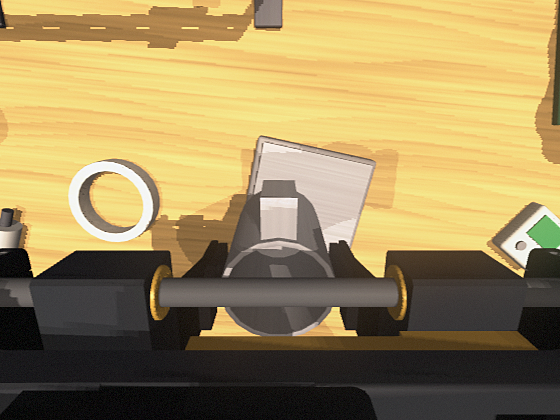

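View pics/s5b.png

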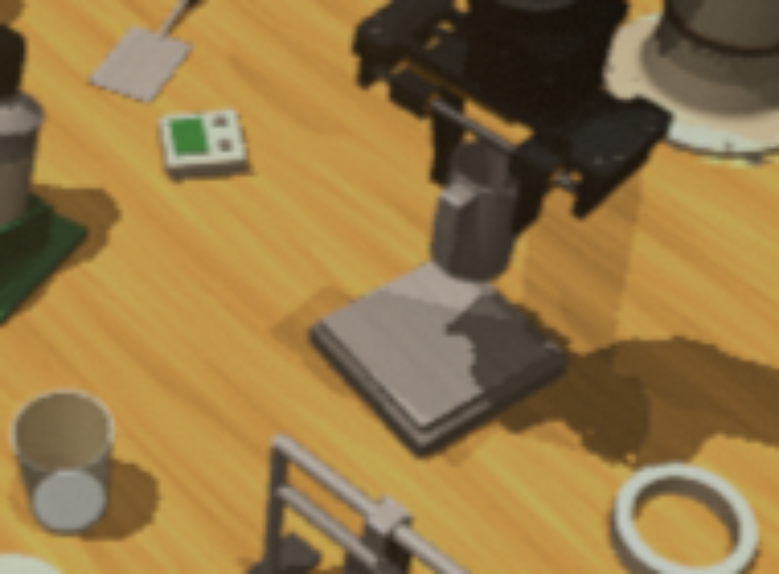

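```bash
python3 - <<'E'
from h import *
import pickle
t,s=pickle.load(open('ts5.pkl','rb'))
k=4.1;a=onz(s,230+318/k-.4,140+330/k-.4,.034);b=onz(s,230+563/k-.4,140+350/k-.4,.034);n=onz(s,230+422/k-.4,140+428/k-.4,.034)
print(a,b,n,(a+b)/2,[np.linalg.norm(x) for x in(a-b,a-n,b-n)])
d=pickle.load(open('w5.pkl','rb'))
for p in[(261,137),(376,161)]: print(onz(d,*p,.034))
to([.445,.0595,.14])
E
```

```text
[ 0.506  -0.0013  0.034 ] [0.3768 0.1352 0.034 ] [0.5127 0.1161 0.034 ] [0.4414 0.0669 0.034 ] [np.float64(0.18797808219372583), np.float64(0.11761880644589351), np.float64(0.13728511402582108)]
[0.517  0.1163 0.034 ]
[ 0.5029 -0.0132  0.034 ]
t 4.25 tcp [0.4669 0.0967 0.2356] rot None shift cm [2.5427 9.5613 3.4926]
```

step_arm --moves '[[[0,0,0,1,0,1.5,20],[0,0,0,2.5,3,3.5,20],[0,0,0,2.5,6.5,3.5,20],[0,0,0,2.5,10,3.5,20],[0,0,0,2.5,12.4,3.5,20]]]'

```text
time_s: 4.67
tcp_pos: [0.4445, 0.0595, 0.1089]
ee_rot: [[-0.995, -0.003, 0.096], [-0.096, -0.001, -0.995], [0.003, -1.0, 0.001]]
wrist_force: [0.8, 0.1, -0.9]
gripper_width: 0.643
```

step_arm --moves '[[[0,0,0,0,0.2,0,20],[0,0,0,0,0.4,0,20],[0,0,0,0,0.6,0,20],[0,0,0,0,0.8,0,20],[0,0,0,0,0.8,0,20]]]'

```text
time_s: 5.08
tcp_pos: [0.4464, 0.0603, 0.1046]
ee_rot: [[-0.995, 0.002, 0.096], [-0.096, 0.001, -0.995], [-0.003, -1.0, -0.001]]
wrist_force: [0.6, -0.8, -2.0]
gripper_width: 0.643
```

```bash
python3 - <<'E'
from h import *
to([.445,.0595,.0916],Rdown([.098,-.995]));print(r.sense()['wrist_force'])
s=cap('scene');S=s['image'];cv2.imwrite('pics/s6b.png',cv2.resize(S[160:260,280:400,::-1],None,fx=6,fy=6,interpolation=cv2.INTER_CUBIC))
E
```

```text
t 5.08 tcp [0.4464 0.0603 0.1046] rot [ 0.001  -0.0016 -0.0025] shift cm [0.1501 1.3007 0.0712]
[ 0.6364 -0.8113 -1.9958]
```

View pics/s6b.png

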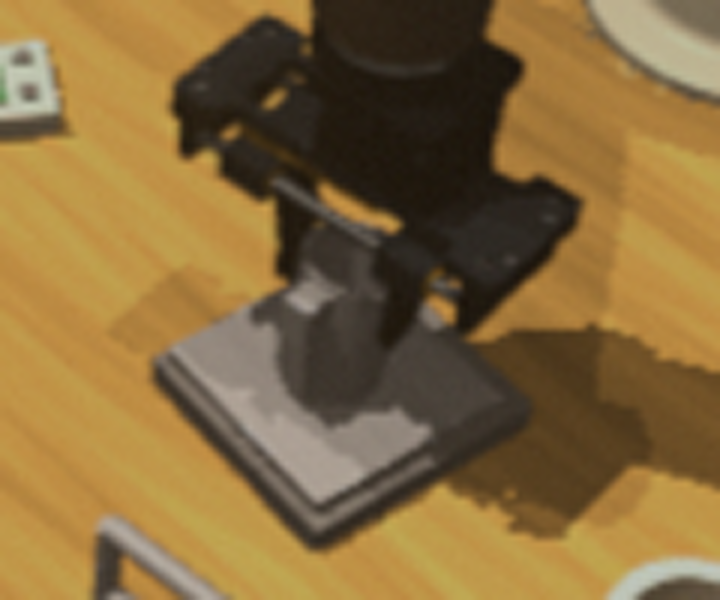

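Close above the pan and centred. I'll lower 2 mm at a time and watch the force.

step_arm --moves '[[[0,0,0,0,0.2,0,20],[0,0,0,0,0.4,0,20],[0,0,0,0,0.6,0,20],[0,0,0,0,0.8,0,20],[0,0,0,0,0.8,0,20]]]'

```text
time_s: 5.55
tcp_pos: [0.4472, 0.0601, 0.097]
ee_rot: [[-0.995, 0.003, 0.098], [-0.098, 0.0, -0.995], [-0.003, -1.0, 0.0]]
wrist_force: [-1.0, -1.2, 8.9]
gripper_width: 0.647
```

step_arm --moves '[[[0,0,0,0,0.1,0,20],[0,0,0,0,0.2,0,20],[0,0,0,0,0.3,0,20],[0,0,0,0,0.3,0,20],[0,0,0,0,0.3,0,20]]]'

```text
time_s: 5.97
tcp_pos: [0.4496, 0.0606, 0.0959]
ee_rot: [[-0.995, 0.009, 0.099], [-0.099, 0.001, -0.995], [-0.009, -1.0, -0.0]]
wrist_force: [1.4, -2.1, 14.4]
gripper_width: 0.643
```

step_arm --moves '[[[0,0,0,0,-0.3,0,20],[0,0,0,0,-0.6,0,20],[0,0,0,0,-0.6,0,20],[0,0,0,0,-0.6,0,20],[0,0,0,0,-0.6,0,20]]]'

```text
time_s: 6.38
tcp_pos: [0.4449, 0.0596, 0.0981]
ee_rot: [[-0.995, -0.001, 0.096], [-0.096, -0.0, -0.995], [0.001, -1.0, 0.0]]
wrist_force: [-0.0, 0.0, -0.2]
gripper_width: 0.643
```

```bash
python3 - <<'E'
from h import *
to([.445,.0595,.0965],Rdown([.098,-.995]));print(r.sense()['wrist_force'])
E
```

```text
t 6.38 tcp [0.4449 0.0596 0.0981] rot [-0.0003 -0.0021  0.0012] shift cm [-0.0046  0.1556  0.0101]
[-0.0032  0.0124 -0.2341]
```

step_arm --moves '[[[0,0,0,0,0.1,0,20],[0,0,0,0,0.1,0,20],[0,0,0,0,0.1,0,68],[0,0,0,0,0.1,0,72],[0,0,0,0,0.1,0,80]]]'

```text
time_s: 6.8
tcp_pos: [0.4457, 0.0598, 0.0977]
ee_rot: [[-0.995, 0.0, 0.096], [-0.096, 0.0, -0.995], [-0.0, -1.0, -0.0]]
wrist_force: [0.2, -0.3, -0.0]
gripper_width: 0.735
```

step_arm --moves '[[[0,0,0,0,0.1,0,100],[0,0,0,0,0.1,0,100],[0,0,0,0,0.1,0,100],[0,0,0,0,0,0,100],[0,0,0,0,-1,0,100]]]'

```text
time_s: 7.22
tcp_pos: [0.4443, 0.0592, 0.1064]
ee_rot: [[-0.995, -0.003, 0.096], [-0.096, -0.001, -0.995], [0.004, -1.0, 0.001]]
wrist_force: [-0.5, -0.3, -0.4]
gripper_width: 0.986
```

```bash
python3 - <<'E'
from h import *
s=r.sense();print(s['tcp_pos'],s['gripper_width'],s['wrist_force'])
cap('wrist','w7')
E
```

```text
[0.4443 0.0592 0.1064] 0.9858496570239316 [-0.4654 -0.2779 -0.4455]
```

View pics/w7.png

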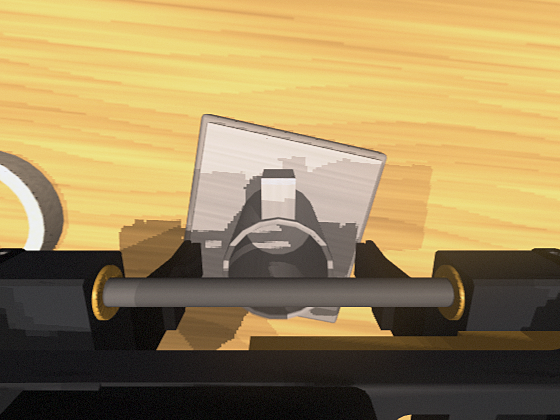

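step_arm --moves '[[[0,0,0,0,-3,0,100],[0,0,0,0,-7,0,100],[0,0,0,0,-11,0,100],[0,0,0,0,-15,0,100],[0,0,0,0,-18,0,100]]]'

```text
time_s: 7.68
tcp_pos: [0.4461, 0.0598, 0.2914]
ee_rot: [[-0.995, 0.005, 0.096], [-0.096, 0.002, -0.995], [-0.005, -1.0, -0.001]]
wrist_force: [1.0, 1.6, 0.4]
gripper_width: 1.0
```

```bash
python3 - <<'E'
from h import *
import pickle
D=pickle.load(open('d0.pkl','rb'));T,S=D['top'],D['scene']
f=lambda x,y,k,ox,oy:(x/k+ox-.5,y/k+oy-.5)
m,e=tri(T,(358.8,208.5),S,(225.9,154.3));print('capmid~',m,e)
q=[onz(T,*f(x,y,8,310,160),.006) for x,y in[(62,160),(380,82),(485,450),(155,530)]]
print(np.array(q));
for a,b in((0,3),(0,1)): v=q[b]-q[a];print('edge',v,np.linalg.norm(v),np.degrees(np.arctan2(v[1],v[0])))
qs=[onz(S,*f(x,y,6.6,180,135),.006) for x,y in[(68,485),(280,594),(470,408)]]
print(np.array(qs))
for a,b in((0,1),(1,2)): v=qs[b]-qs[a];print('edge',v,np.linalg.norm(v),np.degrees(np.arctan2(v[1],v[0])))
for az in(-160,-163,-166,-169,180):
    a=np.radians(az);z=np.array([np.sin(.38)*np.cos(a),np.sin(.38)*np.sin(a),np.cos(.38)])
    print(az,'cap top',proj(T,m+.02*z),proj(S,m+.02*z),'tin mid',proj(T,m-(.026+.064)*z),proj(S,m-.09*z),'base z',(m-.154*z)[2])
s=r.sense();print(s['tcp_pos'],s['joints'])
d=cap('wrist','w8')
for n,d in(('t8',cap('top',)),('s8',cap('scene'))):
  pickle.dump(d,open(n+'.pkl','wb'));x,y=(200,220) if n=='t8' else (280,160)
  cv2.imwrite(f'pics/{n}.png',cv2.resize(d['image'][y:y+90,x:x+120,::-1],None,fx=6,fy=6,interpolation=cv2.INTER_CUBIC))
E
```

```text
capmid~ [ 0.6027 -0.2816  0.1754] 0.0006938784881057148
[[ 0.7142 -0.1801  0.006 ]
 [ 0.751  -0.3102  0.006 ]
 [ 0.6006 -0.3539  0.006 ]
 [ 0.5641 -0.2204  0.006 ]]
edge [-0.1501 -0.0403  0.    ] 0.15543829264400286 -164.97618059407088
edge [ 0.0368 -0.1301  0.    ] 0.13520715995224938 -74.20136374793697
[[ 0.7501 -0.3096  0.006 ]
 [ 0.7101 -0.182   0.006 ]
 [ 0.5625 -0.2203  0.006 ]]
edge [-0.04    0.1276  0.    ] 0.13371952924767536 107.40546822195157
edge [-0.1477 -0.0383 -0.    ] 0.15252927505795102 -165.47646918720292
-160 cap top [361.1798 210.1598] [226.7937 148.358 ] tin mid [349.438  201.2094] [222.6363 179.9999] base z 0.03243190419074776
-163 cap top [361.0478 210.1997] [226.8958 148.3998] tin mid [349.9828 201.0459] [222.199  179.8055] base z 0.03243190419074776
-166 cap top [360.9136 210.2325] [226.9939 148.4452] tin mid [350.5361 200.9112] [221.7794 179.5947] base z 0.03243190419074776
-169 cap top [360.7778 210.2583] [227.0878 148.494 ] tin mid [351.0964 200.8057] [221.3787 179.3682] base z 0.03243190419074776
180 cap top [360.2709 210.2911] [227.3919 148.7001] tin mid [353.1852 200.672 ] [220.0883 178.4146] base z 0.03243190419074776
[0.4461 0.0598 0.2914] [ 28.4655   2.1034 -17.0568   0.055  -70.5572  67.0462]
```

View pics/s8.png

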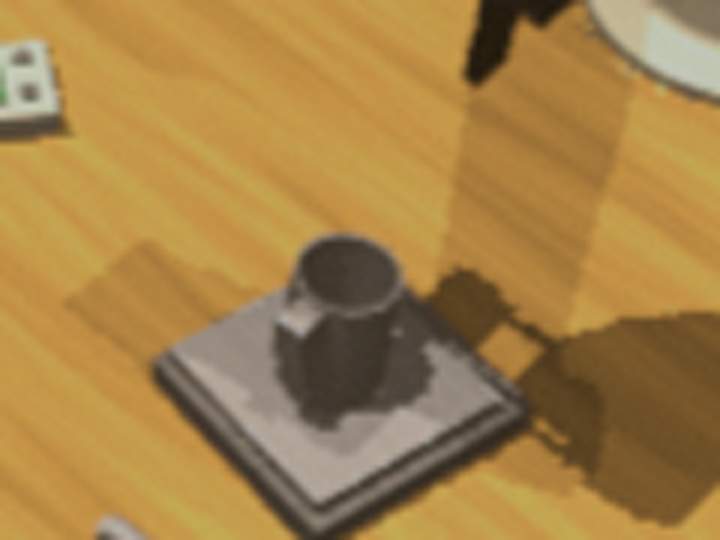

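View pics/w8.png

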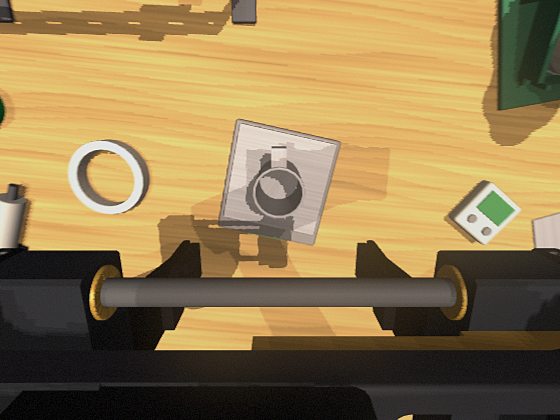

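Cup is standing upright and free in the middle of the pan, with the pan visible all round it in both views. Next, the pre-grasp along the cap's axis.

```bash
cat >> h.py <<'E'
m=np.array([.6027,-.2816,.1754]);az=np.radians(-165.2)
zc=np.array([np.sin(.38)*np.cos(az),np.sin(.38)*np.sin(az),np.cos(.38)])
def Rtilt(m0=None):
    R0=np.array(r.sense()['ee_rot']) if m0 is None else m0
    y=R0[:,1];v=np.cross(y,-zc);a=np.arcsin(np.linalg.norm(v));return Ro.from_rotvec(v/np.linalg.norm(v)*a).as_matrix()@R0
E
python3 - <<'E'
from h import *
to(m+.095*zc,Rtilt())
E
```

```text
t 7.83 tcp [0.4466 0.0603 0.2903] rot [-0.0587  0.      0.3684] shift cm [-8.7582  2.6258 36.1087]
```

step_arm --moves '[[[-0.01,0,0.06,-0.8,0.2,3.5,100],[-0.02,0,0.12,-1.7,0.5,7,100],[-0.03,0,0.18,-2.6,0.8,10.5,100],[-0.04,0,0.25,-3.5,1,14,100],[-0.05,0,0.31,-4.4,1.3,18,100]]]'

```text
time_s: 8.25
tcp_pos: [0.5056, -0.1163, 0.273]
ee_rot: [[-0.948, 0.3, 0.105], [-0.085, 0.079, -0.993], [-0.306, -0.951, -0.049]]
wrist_force: [0.9, 1.4, 0.3]
gripper_width: 0.999
```

```bash
python3 - <<'E'
from h import *
to(m+.095*zc,Rtilt());print(r.sense()['joints'])
E
```

```text
t 8.25 tcp [ 0.5056 -0.1163  0.273 ] rot [-0.0108 -0.      0.064 ] shift cm [-4.2039  1.4087 18.0238]
[  2.7306   2.4491 -19.6489  -4.7976 -50.315   95.3576]
```

step_arm --moves '[[[0,0,0.02,-0.9,0.2,3.6,100],[0,0,0.04,-1.7,0.5,7.2,100],[0,0,0.06,-2.6,0.8,10.8,100],[-0.01,0,0.064,-3.4,1.1,14.4,100],[-0.01,0,0.064,-4.2,1.4,18,100]]]'

```text
time_s: 8.67
tcp_pos: [0.5686, -0.2912, 0.2629]
ee_rot: [[-0.929, 0.356, 0.106], [-0.077, 0.095, -0.993], [-0.363, -0.93, -0.061]]
wrist_force: [1.1, 0.7, -0.8]
gripper_width: 0.998
```

step_arm --moves '[[[0,0.12,0,0,0,0,100],[0,0.24,0,0,0,0,100],[0,0.36,0,0,0,0,100],[0,0.48,0,0,0,0,100],[0,0.6,0,0,0,0,100]]]'

```text
time_s: 9.08
tcp_pos: [0.5684, -0.2893, 0.2626]
ee_rot: [[-0.824, 0.355, -0.442], [0.502, 0.095, -0.86], [-0.263, -0.93, -0.256]]
wrist_force: [-0.1, -0.3, 0.1]
gripper_width: 0.999
```

```bash
python3 - <<'E'
from h import *
import pickle
to(m+.095*zc,Rtilt());print(r.sense()['joints'])
d=cap('wrist','w9');pickle.dump(d,open('w9.pkl','wb'));print(proj(d,m),proj(d,m+.02*zc),proj(d,m-.026*zc))
E
```

```text
t 9.08 tcp [ 0.5684 -0.2893  0.2626] rot [-0.0023  0.      0.0037] shift cm [-0.1082 -0.1002  0.0748]
[-18.3844  15.4992  -2.443  -14.3063 -54.6725  85.6157]
[277.7187 213.4957] [277.7541 221.324 ] [277.6798 204.9185]
```

View pics/w9.png

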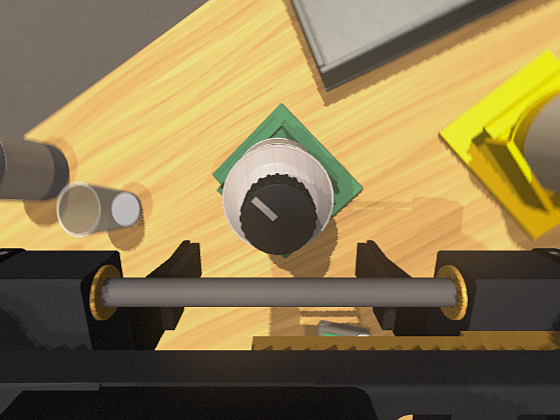

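Cap silhouette is centred at about (279,214), and the prediction from my measured point was (277.7,213.5), so they agree. I'll now wind the wrist back so one grasp covers the whole turn.

step_arm --moves '[[[0,0.12,0,0,0,0,100],[0,0.24,0,0,0,0,100],[0,0.36,0,0,0,0,100],[0,0.48,0,0,0,0,100],[0,0.6,0,0,0,0,100]]]'

```text
time_s: 9.55
tcp_pos: [0.5686, -0.2891, 0.2633]
ee_rot: [[-0.433, 0.355, -0.828], [0.898, 0.094, -0.429], [-0.074, -0.93, -0.36]]
wrist_force: [-0.1, -0.5, -1.0]
gripper_width: 0.997
```

step_arm --moves '[[[0,0.12,0,0,0,0,100],[0,0.24,0,0,0,0,100],[0,0.36,0,0,0,0,100],[0,0.48,0,0,0,0,100],[0,0.6,0,0,0,0,100]]]'

```text
time_s: 9.97
tcp_pos: [0.5686, -0.2891, 0.2633]
ee_rot: [[0.11, 0.355, -0.928], [0.984, 0.094, 0.153], [0.142, -0.93, -0.339]]
wrist_force: [-0.6, -0.5, -0.5]
gripper_width: 1.001
```

step_arm --moves '[[[0,0.12,0,0,0,0,100],[0,0.24,0,0,0,0,100],[0,0.36,0,0,0,0,100],[0,0.48,0,0,0,0,100],[0,0.6,0,0,0,0,100]]]'

```text
time_s: 10.38
tcp_pos: [0.5686, -0.2891, 0.2633]
ee_rot: [[0.615, 0.355, -0.704], [0.725, 0.094, 0.682], [0.309, -0.93, -0.2]]
wrist_force: [-0.1, 0.3, -0.8]
gripper_width: 1.002
```

step_arm --moves '[[[0,0.12,0,0,0,0,100],[0,0.24,0,0,0,0,100],[0,0.36,0,0,0,0,100],[0,0.48,0,0,0,0,100],[0,0.6,0,0,0,0,100]]]'

```text
time_s: 10.8
tcp_pos: [0.5686, -0.289, 0.2633]
ee_rot: [[0.905, 0.355, -0.234], [0.214, 0.095, 0.972], [0.368, -0.93, 0.01]]
wrist_force: [1.2, -0.1, 0.3]
gripper_width: 1.003
```

```bash
python3 - <<'E'
from h import *
import pickle
print(r.sense()['joints'])
d=cap('wrist','w10');pickle.dump(d,open('w10.pkl','wb'));print(proj(d,m),proj(d,m+.02*zc),proj(d,m-.026*zc))
to(m-.005*zc,Rtilt())
E
```

```text
[-18.354   15.452   -2.4221 -14.3037 -54.6826 -51.7392]
[277.0051 215.0302] [276.9223 222.8195] [277.0958 206.4916]
t 10.85 tcp [ 0.5686 -0.289   0.2633] rot [-0.0006 -0.     -0.0035] shift cm [ 0.0205  9.9542 -0.1623]
```

View pics/w10.png

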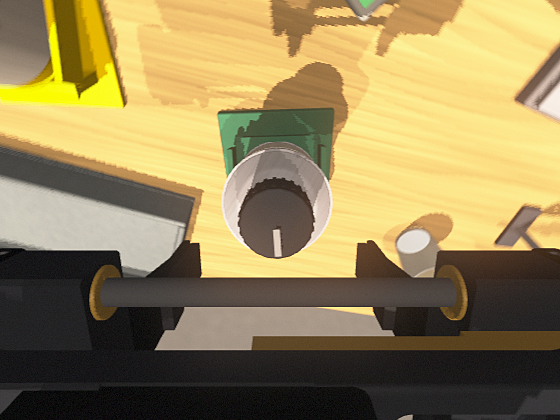

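step_arm --moves '[[[0,0,0,0,2,-0.1,100],[0,0,0,0,4.5,-0.1,100],[0,0,0,0,7,-0.1,100],[0,0,0,0,9,-0.1,100],[0,0,0,0,9.9,-0.1,100]]]'

```text
time_s: 11.27
tcp_pos: [0.6035, -0.28, 0.1683]
ee_rot: [[0.905, 0.352, -0.24], [0.22, 0.096, 0.971], [0.364, -0.931, 0.01]]
wrist_force: [-0.0, -0.4, -0.2]
gripper_width: 1.0
```

step_arm --moves '[[[0,0,0,0,0,0,30],[0,0,0,0,0,0,30],[0,0,0,0,0,0,30],[0,0,0,0,0,0,30],[0,0,0,0,0,0,30]]]'

```text
time_s: 11.68
tcp_pos: [0.6051, -0.2815, 0.1748]
ee_rot: [[0.902, 0.36, -0.237], [0.218, 0.092, 0.972], [0.372, -0.928, 0.005]]
wrist_force: [-0.5, -0.6, -0.1]
gripper_width: 0.707
```

step_arm --moves '[[[0,0,0,0,0,0,20],[0,0,0,0,0,0,20],[0,0,0,0,0,0,20],[0,0,0,0,0,0,20],[0,0,0,0,0,0,20]]]'

```text
time_s: 12.1
tcp_pos: [0.605, -0.2811, 0.1745]
ee_rot: [[0.903, 0.359, -0.237], [0.218, 0.093, 0.971], [0.371, -0.929, 0.006]]
wrist_force: [-3.0, 2.1, 5.9]
gripper_width: 0.648
```

```bash
python3 - <<'E'
from h import *
to(m-.005*zc,Rtilt());s=r.sense();print(s['moment'],s['joints'])
cap('wrist','w11')
E
```

```text
t 12.1 tcp [ 0.605  -0.2811  0.1745] rot [ 0.0017 -0.     -0.0001] shift cm [-0.1858  0.3236  0.0098]
[0.5852 0.7471 0.2891] [-16.5482  22.1692  -5.5587 -15.8526 -44.5048 -50.1888]
```

View pics/w11.png

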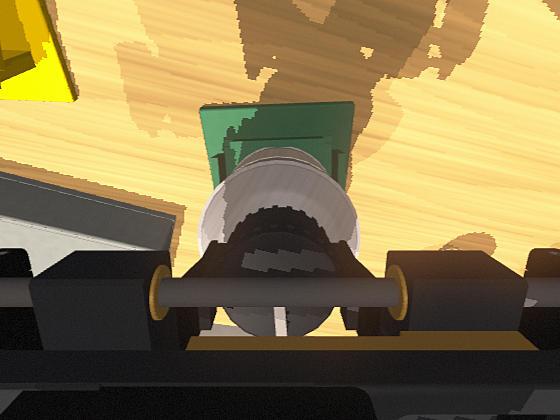

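Gripped (0.648, 57 mm). I'll start unscrewing, turning about −y of the tool and rising 1.2 mm/rad.

step_arm --moves '[[[0,-0.1,0,0,-0.01,0,20],[0,-0.2,0,0,-0.02,0,20],[0,-0.3,0,0,-0.04,0,20],[0,-0.4,0,0,-0.05,0,20],[0,-0.5,0,0,-0.06,0,20]]]'

```text
time_s: 12.57
tcp_pos: [0.6047, -0.2809, 0.175]
ee_rot: [[0.676, 0.359, -0.644], [0.66, 0.094, 0.746], [0.328, -0.929, -0.173]]
wrist_force: [-2.9, 3.0, 6.0]
gripper_width: 0.648
```

```bash
python3 - <<'E'
from h import *
s=r.sense();print(s['moment'],s['moment']@zc,s['wrist_force'],s['joints'])
cap('wrist','w12')
E
```

```text
[1.0013 0.8701 0.0762] -0.37079177521394696 [-2.9192  2.9722  6.0088] [-16.5569  22.1162  -5.5508 -15.8832 -44.5906 -21.3165]
```

View pics/w12.png

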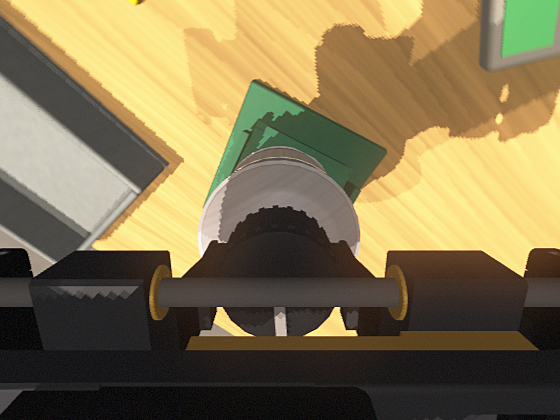

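The marker stayed at (280,320) in the gripper's view, so the cap turns with it. Continuing.

step_arm --moves '[[[0,-0.12,0,0,-0.01,0,20],[0,-0.24,0,0,-0.03,0,20],[0,-0.36,0,0,-0.04,0,20],[0,-0.48,0,0,-0.06,0,20],[0,-0.6,0,0,-0.07,0,20]]]'

```text
time_s: 13.03
tcp_pos: [0.6041, -0.2808, 0.1755]
ee_rot: [[0.194, 0.358, -0.913], [0.966, 0.094, 0.242], [0.173, -0.929, -0.328]]
wrist_force: [-3.1, 3.2, 6.6]
gripper_width: 0.645
```

step_arm --moves '[[[0,-0.12,0,0,-0.01,0,20],[0,-0.24,0,0,-0.03,0,20],[0,-0.36,0,0,-0.04,0,20],[0,-0.48,0,0,-0.06,0,20],[0,-0.6,0,0,-0.07,0,20]]]'

```text
time_s: 13.45
tcp_pos: [0.6036, -0.2808, 0.176]
ee_rot: [[-0.356, 0.358, -0.863], [0.934, 0.094, -0.346], [-0.042, -0.929, -0.367]]
wrist_force: [-4.8, 4.5, 7.7]
gripper_width: 0.648
```

step_arm --moves '[[[0,-0.12,0,0,-0.01,0,20],[0,-0.24,0,0,-0.03,0,20],[0,-0.36,0,0,-0.04,0,20],[0,-0.48,0,0,-0.06,0,20],[0,-0.6,0,0,-0.07,0,20]]]'

```text
time_s: 13.87
tcp_pos: [0.603, -0.281, 0.1766]
ee_rot: [[-0.781, 0.357, -0.512], [0.575, 0.094, -0.812], [-0.242, -0.929, -0.279]]
wrist_force: [-5.8, 2.6, 7.0]
gripper_width: 0.65
```

```bash
python3 - <<'E'
from h import *
s=r.sense();print(s['moment'],s['moment']@zc,s['wrist_force'],s['joints'])
cap('wrist','w13')
E
```

```text
[1.0424 1.3611 0.1748] -0.34048502335946496 [-5.7662  2.643   6.9808] [-16.617   21.9404  -5.5581 -15.8323 -44.8814  81.839 ]
```

View pics/w13.png

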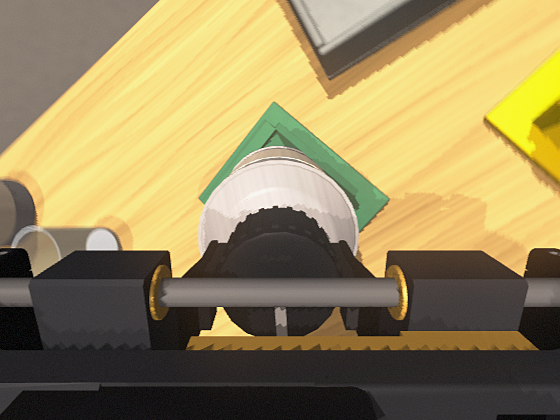

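step_arm --moves '[[[0,-0.12,0,0,-0.01,0,20],[0,-0.24,0,0,-0.03,0,20],[0,-0.36,0,0,-0.04,0,20],[0,-0.48,0,0,-0.06,0,20],[0,-0.6,0,0,-0.07,0,20]]]'

```text
time_s: 14.33
tcp_pos: [0.6025, -0.2814, 0.1772]
ee_rot: [[-0.934, 0.357, 0.019], [0.016, 0.094, -0.995], [-0.357, -0.93, -0.094]]
wrist_force: [-5.5, 0.5, 7.5]
gripper_width: 0.646
```

step_arm --moves '[[[0,-0.12,0,0,-0.01,0,20],[0,-0.24,0,0,-0.03,0,20],[0,-0.36,0,0,-0.04,0,20],[0,-0.48,0,0,-0.06,0,20],[0,-0.6,0,0,-0.07,0,20]]]'

```text
time_s: 14.75
tcp_pos: [0.6023, -0.2819, 0.1778]
ee_rot: [[-0.761, 0.357, 0.543], [-0.549, 0.093, -0.831], [-0.347, -0.93, 0.125]]
wrist_force: [-5.5, 0.1, 6.9]
gripper_width: 0.648
```

step_arm --moves '[[[0,-0.03,0,0,0,0,20],[0,-0.06,0,0,-0.01,0,20],[0,-0.09,0,0,-0.01,0,20],[0,-0.12,0,0,-0.01,0,20],[0,-0.12,0,0,-0.01,0,20]]]'

```text
time_s: 15.17
tcp_pos: [0.6023, -0.282, 0.1779]
ee_rot: [[-0.695, 0.357, 0.624], [-0.638, 0.094, -0.764], [-0.331, -0.929, 0.163]]
wrist_force: [-4.7, -0.1, 6.9]
gripper_width: 0.647
```

```bash
python3 - <<'E'
from h import *
s=r.sense();print(s['moment'],s['moment']@zc,s['wrist_force'],s['joints'])
E
```

```text
[ 0.4497  1.6293 -0.7497] -1.0119034945027348 [-4.7047 -0.0652  6.87  ] [-16.7027  21.843   -5.5218 -15.7813 -45.0011 157.0075]
```

```bash
python3 - <<'E'
from h import *
cap('wrist','w14')
E
```

```text
(no output)
```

View pics/w14.png

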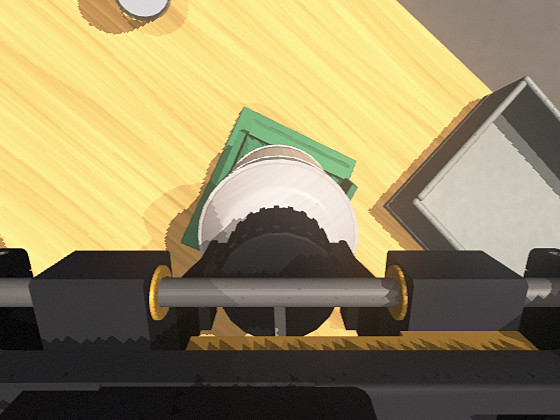

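The marker is still at (280,320) in the gripper's view. The wrist has turned 207° (3.6 rad) and the axial moment jumped from 0.35 to 1.0 N m, so the cap is at its stop. I'll release and back out along the axis.

step_arm --moves '[[[0,0,0,0,0,0,75],[0,0,0,0,0,0,85],[0,0,0,0,0,0,100],[0,0,0,0,0,0,100],[0,0,0,0,0,0,100]]]'

```text
time_s: 15.63
tcp_pos: [0.6034, -0.2814, 0.1766]
ee_rot: [[-0.693, 0.357, 0.626], [-0.641, 0.094, -0.762], [-0.331, -0.929, 0.164]]
wrist_force: [0.7, 0.1, 0.1]
gripper_width: 0.937
```

step_arm --moves '[[[0,0,0,0,0,0,100],[0,0,0,0,-1,0,100],[0,0,0,0,-4,0,100],[0,0,0,0,-7,0,100],[0,0,0,0,-10,0,100]]]'

```text
time_s: 16.05
tcp_pos: [0.5669, -0.291, 0.2715]
ee_rot: [[-0.693, 0.357, 0.626], [-0.641, 0.093, -0.762], [-0.331, -0.929, 0.164]]
wrist_force: [0.9, -0.0, 1.0]
gripper_width: 0.998
```

step_arm --moves '[[[0,0,0,0,-2,0,100],[0,0,0,0,-3,0,100],[0,0,0,0,-3,0,100],[0,0,0,0,-3,0,100],[0,0,0,0,-3,0,100]]]'

```text
time_s: 16.47
tcp_pos: [0.5564, -0.2931, 0.2959]
ee_rot: [[-0.694, 0.355, 0.626], [-0.64, 0.095, -0.763], [-0.33, -0.93, 0.161]]
wrist_force: [0.1, 0.3, -0.8]
gripper_width: 0.998
```

```bash
python3 - <<'E'
from h import *
s=r.sense();print(s['tcp_pos'],s['gripper_width'],s['wrist_force'],s['time_s'],s['joint_velocities'])
d=cap('wrist','w15')
T=np.array(d['cam_to_world'])
# marker on cap top: intersect with top plane at unscrewed height
import sys
cap('scene','s15');cap('top','t15')
E
```

```text
[ 0.5564 -0.2931  0.2959] 0.9981221827292204 [ 0.086   0.3005 -0.8352] 16.4667 [-0.      0.8321 -0.2852  0.1493 -0.1438 -0.0217]
```

View pics/w15.png

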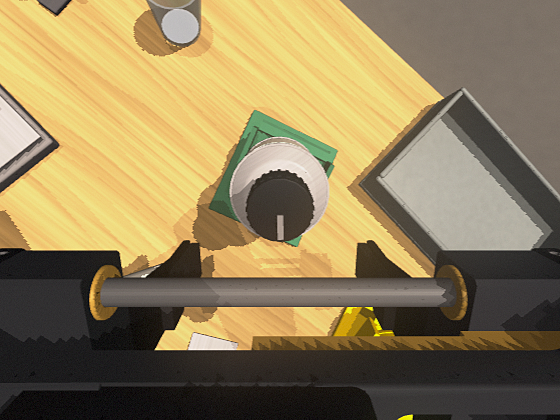

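View pics/s15.png

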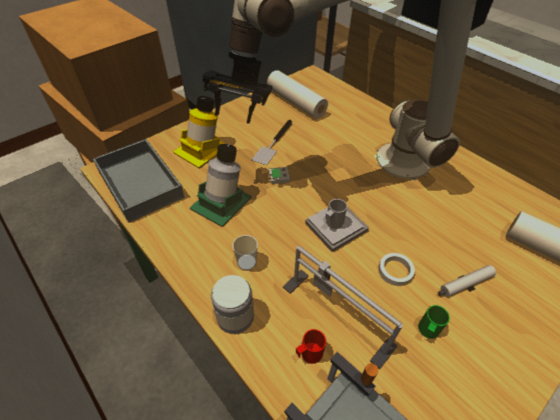

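View pics/t15.png

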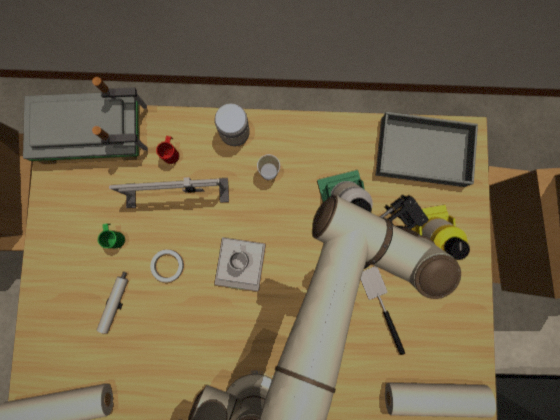

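The cap's marker is visible at (280,228), the gripper is clear of the tin, the cup stands on the pan, and the scraper and the others are in place. I'll check the cap angle from the marker before handing in.

```bash
python3 - <<'E'
from h import *
import pickle
d2=cap('wrist','w16');d1=pickle.load(open('w10.pkl','rb'))
u=np.cross(zc,[1,0,0]);u/=np.linalg.norm(u);w=np.cross(zc,u);A=[]
for d,h,box in((d1,.02,(262,225,295,258)),(d2,.0243,(265,208,297,242))):
    x0,y0,x1,y1=box;im=d['image'][y0:y1,x0:x1].astype(int);c=np.hypot(*np.meshgrid(np.arange(x0,x1)-(x0+x1)/2,np.arange(y0,y1)-(y0+y1)/2))
    mk=(im.min(2)>90).astype(np.uint8);n,l,st,cen=cv2.connectedComponentsWithStats(mk);i=1+np.argmax(st[1:,4]);print(st[i],cen[i])
    ys,xs=np.nonzero(l==i);vx,vy,cx,cy=cv2.fitLine(np.c_[xs,ys].astype(np.float32),cv2.DIST_L2,0,.01,.01).ravel()
    if vy<0:vx,vy=-vx,-vy
    P=[]
    for k in(-8,8):
        o,g=ray(d,x0+cx+k*vx,y0+cy+k*vy);P.append(o+g*((m+h*zc-o)@zc)/(g@zc))
    v=P[1]-P[0];A.append(np.arctan2(v@w,v@u));print(v)
print('turn',(A[1]-A[0])%(2*np.pi))
E
```

```text
[ 10   4  10  28 216] [14.8241 17.7269]
[0.0117 0.0036 0.0049]
[ 12   7   7  25 153] [14.5686 19.183 ]
[-0.01   -0.0095 -0.0048]
turn 3.576803847494986
```

```bash
python3 - <<'E'
from h import *
print(r.sense()['joint_velocities'],r.sense()['wrist_force']);print(r.finish_job())
E
```

```text
[ 0.0249 -0.314   0.4494  0.1166 -0.0107 -0.0152] [-0.4378  0.1286 -0.5023]
the job is handed in; nothing more can be done
None
```

I stood the steel cup upright in the middle of the scale's pan and let go of it. Then I unscrewed the black cap to its stop in a single grasp and backed the gripper clear. The job was handed in at about 16.6 s, with the gripper open and touching nothing.

- **Cup:** it stands upright and free in the scene, top and wrist views. Two measurements of the pan's centre agreed within 2 mm. A third, from the scene camera, was about 8 mm off, and I did not use it. On setting down, the cup touched the pan 5 mm higher than I had calculated, pressed it with 14 N and shifted a few millimetres. I backed off, re-centred it and released it with almost no force.
- **Cap:** the wrist turned 207° (3.62 rad) and the marker on the cap stayed in place in the jaws. At the end the torque about the cap's axis rose from 0.35 to 1.0 N m, which I read as the hard stop. The marker's turn measured in the pictures came out at 3.58 rad, slightly under the nominal 3.6. I put that down to measuring error of about 0.03 rad.
- **Everything else:** the scraper still hangs on the rail, and I saw no other item moved. In the last pictures the timer and the yellow tin are partly hidden by the arm.

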